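Snap the fridge's control board onto its standoffs

TASK

The fridge's control box lies open on the kitchen island and its circuit board has been laid loosely on the four snap standoffs; press it straight down with moderate force until all four have clicked through and it sits flush on their shoulders. Press only on the bare strips at the two ends, never on the soldered parts, and bring the two corners of an end down together so that the board never tips over one corner. Leave the cover, screwdriver, mug and screw dish where they are.

Things in the scene. Friction and masses are not known exactly. Their poses are not given: they have to be found in the camera images.
- housing: open light-grey plastic control box, 162 x 222 x 32 mm, 3 mm walls and floor, fixed on the dark worktop. Origin: centre of its underside; z up; the 222 mm side runs along its y axis. Inside stand four ivory nylon snap standoffs: a 15 mm thick post with a flat shoulder 15 mm above the underside, and on it an arrow head with two sprung barbs (12 mm over the barbs, tip 32 mm above the underside)
- board: green circuit board, 130 x 190 x 3 mm, 0.33 kg with its parts, loose, lying on the barbs of the standoffs, whose heads poke through its four 8.5 mm holes. Origin: centre of its underside; axes as the housing's, long side along y. Its top is 26 mm above the worktop at the start and 18 mm when home. It stays where it is left part-way; once clicked it cannot come up; at home it is rigid
- board_parts: what is soldered on the board: black and yellow transformer, dark-blue capacitors, blue and black relays, white and red plugs, heat sink; they fill the middle of the board (x -53 to +61 mm, y -50 to +50 mm of its frame) up to 30 mm above its top. Origin: centre of the board's top
- end_left (a point): on the board's top, midway between standoffs 1 and 4, at (0, +77, 3) mm in the board's frame, in the bare strip across the +y end: 45 mm wide (y +50 to +95 mm), free but for the standoff heads at x = -50 and +50 mm, which stand 6 mm above the board at first and 14 mm when it is home
- end_right (a point): the same for the -y end, midway between standoffs 2 and 3, at (0, -77, 3) mm. A standoff clicks at 5 to 7 N, so pressing at an end's middle takes 10 to 14 N and brings both its corners down together; the board then slopes 3 degrees until the other end follows. Pressed beside one standoff alone it tips across the diagonal by some 5 degrees
- post_1 (a point): centre of the shoulder of standoff 1, at (-50, +82.5, 15) mm in the housing's frame; does not move in the housing
- hole_1 (a point): centre of hole 1 on the underside of the board, at (-50, +82.5, 0) mm in the board's frame; its height above post_1 is what is still to go: about 8 mm at the start, 0 when home
- post_2 (a point): centre of the shoulder of standoff 2, at (-50, -82.5, 15) mm in the housing's frame; does not move in the housing
- hole_2 (a point): centre of hole 2 on the underside of the board, at (-50, -82.5, 0) mm in the board's frame; its height above post_2 is what is still to go: about 8 mm at the start, 0 when home
- post_3 (a point): centre of the shoulder of standoff 3, at (+50, -82.5, 15) mm in the housing's frame; does not move in the housing
- hole_3 (a point): centre of hole 3 on the underside of the board, at (+50, -82.5, 0) mm in the board's frame; its height above post_3 is what is still to go: about 8 mm at the start, 0 when home
- post_4 (a point): centre of the shoulder of standoff 4, at (+50, +82.5, 15) mm in the housing's frame; does not move in the housing
- hole_4 (a point): centre of hole 4 on the underside of the board, at (+50, +82.5, 0) mm in the board's frame; its height above post_4 is what is still to go: about 8 mm at the start, 0 when home
- cover: cover of the control box, light-grey shallow plastic tray 170 x 230 x 20 mm lying open side up; bystander. Origin: centre of its underside
- screwdriver: screwdriver with red handle, 200 mm long, 26 mm thick, lying along its x axis; bystander. Origin: midway along it, on the worktop
- mug: blue mug, 82 mm wide, 95 mm high, handle at +y; bystander. Origin: centre of its underside
- dish: round steel dish with screws, 108 mm wide, 26 mm high; bystander. Origin: centre of its underside
Not all that is in view belongs to the job. There is more than one size of the board; the one meant has the size given above.

How it is judged:
By the outcome, as a careful person would: the job done as asked, in the order asked, and still so for the second after the job is handed in, with the robot touching nothing.
It also fails if it takes over 35 s, if anything falls off the work surface, if the arm or the gripper's body presses on something with over 40 N, if the wrist force passes 120 N, or if a joint passes its speed limit or range.

ROBOT

A 7-joint arm with a two-finger parallel gripper is mounted at the origin on the work surface. World frame = base frame: x ahead of the robot, y to its left, z up, the work surface at z = 0. Lengths are in mm, angles in rad, forces in N, time in s.
With the tool pointing down it reaches from about 400 to 875 mm from the base axis. Payload 4.4 kg.
Tool frame: the origin (TCP) lies midway between the tips of the shut fingers; the grasp point (between the pads) lies 19 mm behind it; z points along the fingers, y is the line along which they close (so a half turn about z gives the same grasp; the last joint's range is limited). The gripper opens to 85 mm and grips with 20 to 120 N. Pads are 22 mm wide; open, the fingers measure 114 mm over their backs; the gripper's body (76 mm by 85 mm) begins 54 mm behind the grasp point. The pads swing forward as they close: fully open they stand 13 mm farther back than shut.
Start: joints at [1.188, 0.628, 0.038, 1.517, -0.027, 0.996, -0.02], TCP at [202.521, -617.659, 231.313] pointing down, gripper open.
Joint ranges: [-3.06, 3.06], [-0.37, 2.12], [-1.25, 1.32], [0.18, 2.47], [-1.1, 4.24], [0.23, 1.98], [-2.94, 2.94]. Speed limits (rad/s): [2.57, 2.57, 3.14, 3.14, 3.14, 3.14, 3.14].

INTERFACE

Orientations are given as [roll, pitch, yaw] about the fixed x, y, z axes, in that order (R = Rz(yaw) Ry(pitch) Rx(roll)).
In Python, from cell import ctrl gives the robot as it stands.
- The arm moves only by the shell command python3 -m handwheel 'ROWS'. ROWS is JSON, a list of rows, each a list of 3 entries, a list of its own where there are three numbers: the turn, a rotation vector about the tool's x, y, z in degrees, then the shift along the tool's x, y, z in m, then the closure, from 0 (fully open) to 1 (shut). A call has 1 to 5 rows; each row shifts and turns the commanded pose from where the row before left it, along the tool's axes as they then stand; what a row does not reach is not made up. A row lasts 1/12 s, in which the tool goes at most 41.7 mm and 7.16 degrees, less where a joint would pass 70% of its speed; a pose out of reach is approached as far as the arm can. A call is refused whole if a number of a shift passes 0.0417 or a number of a turn 7.16, either way. A call with a gripper value outside its range is refused whole. The fingers move at their own pace and stop on an object; the grip force is fixed at half the most. Time passes only in rows, so rows that do not move let the fingers close. It gives the time, the measured TCP pose, the force, the opening and the grip force at its end, in the units of the state.
- ctrl.read_state(): the state, without advancing time (a new reading comes with each control period).
- ctrl.get_image(name): name is "scene" or "top" or "wrist"; returns a dict with "pixels" (480x640x3 uint8, red, green, blue), "fx", "fy", "cx", "cy" (pixels), "pose" (4x4, takes a point from camera to world coordinates); the wrist camera has in their place "T_tool_cam" (4x4, takes a point from camera to tool coordinates, whose origin is the TCP and whose axes are the flange's). Camera axes: x right, y up, looking along -z (the intrinsics and any distortion apply to the point x, -y, -z); pixel columns grow to the right and rows downward; lengths in mm; the calibration is good to about 2 mm. A picture is of the moment at which its call begins: read the wrist's pose just before it. There is no depth.
- ctrl.finish_job(): hands the job in; it is judged then, once.
The state is a dict: "clock": time; "qpos": joint angles; "qd": joint speeds; "tau": joint torques, N m; "eef_pos": TCP position; "tool_rot": TCP orientation; "force": force on the tool from outside, world axes, zero at the start; "torque": the same for the moment, N m; "width": finger opening in mm; "gripper_force": force on a finger pad.
Only numpy, scipy, OpenCV 4.12 (cv2) and the standard library are available. Lean on these libraries where they do the work, as an engineer would, in place of code of your own. Each camera call takes 0.05 s, during which the arm holds its last target. There are 200 camera calls.

## Working session

There is one attempt and no reset: what is moved stays moved. The work goes in short steps, Python scripts to look and compute and a shell command to move; the robot and the scene stay as the last step left them, time stands still between calls to the robot, and variables do not carry over. Pictures are saved under pics/ and viewed, at most 10 in all, crops included, and the job is handed in when it is done.

```bash
mkdir -p pics
python3 - <<'E'
from cell import ctrl
import cv2
print(ctrl.read_state())
for n in ["top","scene"]:
    im=ctrl.get_image(n); cv2.imwrite(f"pics/{n}0.png",im["pixels"][:,:,::-1])
    print({k:(v if k!="pose" else v) for k,v in im.items() if k!="pixels"})
E
```

```text
{'clock': 0.0, 'qpos': array([ 1.18825197,  0.62938595,  0.0384541 ,  1.51832854, -0.02696583,
        0.99634181, -0.02000589]), 'qd': array([-0.00161936,  0.00011896,  0.00167343,  0.00046278,  0.00040835,
        0.0002638 , -0.00127583]), 'tau': array([-1.00738682e-04, -5.63411343e+01,  1.22669253e+00, -1.93448532e+01,
        1.11318284e-02,  1.03699465e-02, -6.70961654e-06]), 'eef_pos': array([ 202.2761895 , -617.07016084,  230.37615922]), 'tool_rot': array([-3.13964828e+00,  6.30594509e-05,  3.16748187e-01]), 'force': array([-0.23770332, -0.3173871 ,  0.98522268]), 'torque': array([ 0.03082451, -0.01662252, -0.04427989]), 'gripper_force': 0.0, 'width': 85.20314307736787}
{'fx': 445.67490567723405, 'fy': 445.67490567723405, 'cx': 321.3687063392721, 'cy': 235.93919078399685, 'pose': array([[-2.41021437e-02,  9.85975635e-01, -1.65139742e-01,
         3.80023889e+02],
       [-9.99708446e-01, -2.35310547e-02,  5.41402089e-03,
         8.63169094e+00],
       [ 1.45218039e-03,  1.65222084e-01,  9.86255319e-01,
         1.00677842e+03],
       [ 0.00000000e+00,  0.00000000e+00,  0.00000000e+00,
         1.00000000e+00]])}
{'fx': 490.3185722611335, 'fy': 490.3185722611335, 'cx': 314.40817879350874, 'cy': 235.3795893466359, 'pose': array([[-2.32479929e-01, -7.84646274e-01,  5.74702799e-01,
         1.14574167e+03],
       [ 9.72537788e-01, -1.80793961e-01,  1.46573513e-01,
         1.44278471e+02],
       [-1.11055654e-02,  5.92995589e-01,  8.05129119e-01,
         9.24567047e+02],
       [ 0.00000000e+00,  0.00000000e+00,  0.00000000e+00,
         1.00000000e+00]])}
```

View pics/top0.png

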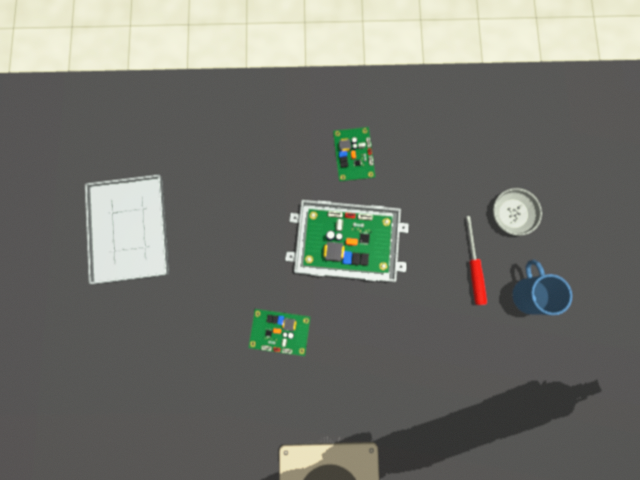

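View pics/scene0.png

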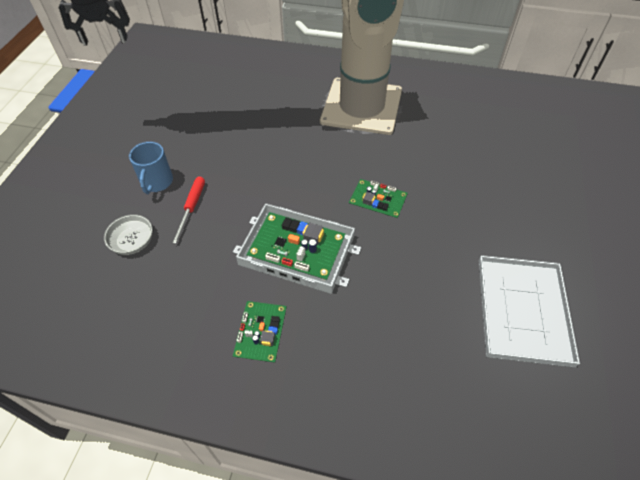

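The boards in the top view are at (348,242), in the housing, and two loose smaller ones at (355,153) and (280,332). The one in the housing fits, since it has the full size and lies on the standoffs. I'll confirm it in a crop.

Run:
```python
import cv2
im=cv2.imread("pics/top0.png")[190:295,280:420]
cv2.imwrite("pics/crop0.png",cv2.resize(im,None,fx=5.5,fy=5.5,interpolation=cv2.INTER_CUBIC))
```

```text
(no output)
```

View pics/crop0.png

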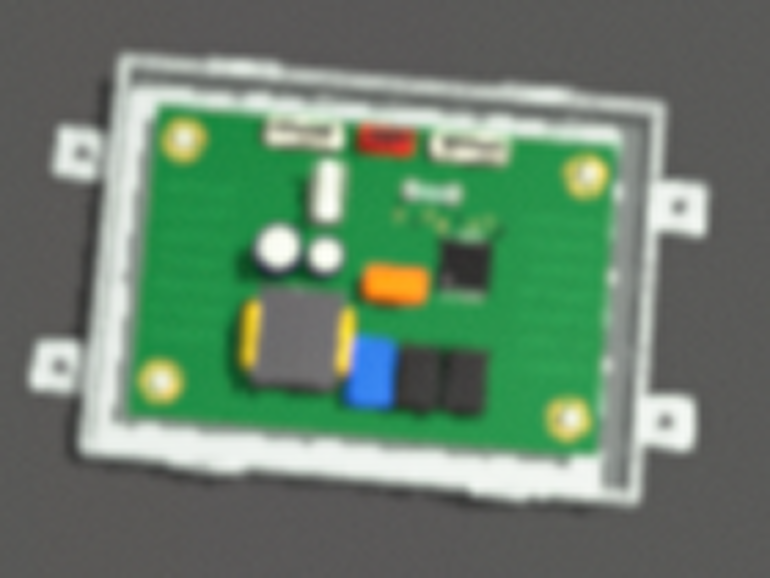

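The crop confirms it: the large board lies in the housing, with its four heads at crop (184,139), (586,176), (569,418) and (160,381). The bare strips are at the left and right ends.

```bash
cat > h.py <<'E'
import numpy as np
def ray(im,p,z,P=None):
    P=im["pose"] if P is None else P
    d=P[:3,:3]@np.array([(p[0]-im["cx"])/im["fx"],-(p[1]-im["cy"])/im["fy"],-1])
    return P[:3,3]+d*(z-P[2,3])/d[2]
E
python3 - <<'E'
from cell import ctrl; from h import *; from scipy.spatial.transform import Rotation as R
im=ctrl.get_image("top")
c=[(184,139),(586,176),(569,418),(160,381)]
w=np.array([ray(im,((u+.5)/5.5-.5+280,(v+.5)/5.5-.5+190),27)for u,v in c]); print(w.round(1))
print([np.linalg.norm(w[i]-w[(i+1)%4]).round(1) for i in range(4)])
L=(w[0]+w[3])/2; Rr=(w[1]+w[2])/2; d=(L-Rr)/np.linalg.norm(L-Rr); m=(L+Rr)/2
print("centre",m,"yaw",np.degrees(np.arctan2(-d[0],d[1])),"ends",m+77*d,m-77*d)
s=ctrl.read_state(); T=R.from_euler("xyz",s["tool_rot"])
print("yaw tool",np.degrees(s["tool_rot"]))
for e in (m+77*d,m-77*d): print("shift tool",T.inv().apply(np.array([*e[:2],80])-s["eef_pos"]))
E
```

```text
[[ 592.5   20.8   27. ]
 [ 573.2 -142.7   27. ]
 [ 474.6 -131.1   27. ]
 [ 493.4   32.5   27. ]]
[np.float64(164.6), np.float64(99.3), np.float64(164.7), np.float64(99.8)]
centre [533.42490055 -55.11693778  27.        ] yaw -6.650746086664784 ends [542.34280354  21.3648967   27.        ] [ 524.50699756 -131.59877227   27.        ]
yaw tool [-1.79916887e+02  1.24807965e-03  1.81497423e+01]
shift tool [ 521.98672789 -500.67390854  151.32011107]
shift tool [ 457.38991559 -360.87687249  151.11872857]
```

```bash
python3 -m handwheel '[[[0,0,6.2],[0,0,0],1],[[0,0,6.2],[0,0,0],1],[[0,0,6.2],[0,0,0],1],[[0,0,6.2],[0,0,0],1],[[0,0,0],[0.0176,-0.0346,0],1]]'; python3 -m handwheel '[[[0,0,0],[0.0176,-0.0346,0],1],[[0,0,0],[0.0176,-0.0346,0],1],[[0,0,0],[0.0176,-0.0346,0],1],[[0,0,0],[0.0176,-0.0346,0],1],[[0,0,0],[0.0176,-0.0346,0],1]]'
```

```text
clock: 0.57
eef_pos: [217.4, -591.0, 230.9]
tool_rot: [3.135, 0.004, -0.13]
force: [-0.1, -0.7, 1.5]
width: 25.6
gripper_force: 0.0
clock: 0.98
eef_pos: [332.1, -421.8, 231.2]
tool_rot: [-3.141, 0.0, -0.116]
force: [-0.1, 0.5, -0.8]
width: -0.2
gripper_force: 0.0
```

```bash
python3 -m handwheel '[[[0,0,0],[0.0176,-0.0346,0],1],[[0,0,0],[0.0176,-0.0346,0],1],[[0,0,0],[0.0176,-0.0346,0],1],[[0,0,0],[0.0176,-0.0346,0],1],[[0,0,0],[0.0176,-0.0346,0],1]]'; python3 -m handwheel '[[[0,0,0],[0.0176,-0.0346,0],1],[[0,0,0],[0.0176,-0.0346,0.02],1],[[0,0,0],[0.0088,-0.0173,0.03],1],[[0,0,0],[0,0,0.03],1],[[0,0,0],[0,0,0],1]]'
python3 - <<'E'
from cell import ctrl; from h import *; from scipy.spatial.transform import Rotation as R
import cv2
s=ctrl.read_state(); T=R.from_euler("xyz",s["tool_rot"])
print(s["eef_pos"],np.degrees(s["tool_rot"]),s["force"],T.inv().apply(np.array([524.5,-131.6,40])-s["eef_pos"]))
im=ctrl.get_image("wrist"); cv2.imwrite("pics/w1.png",im["pixels"][:,:,::-1]); print(im["fx"],im["cx"],im["cy"],im["T_tool_cam"])
E
```

```text
clock: 1.4
eef_pos: [439.5, -260.3, 231.3]
tool_rot: [-3.142, 0.0, -0.116]
force: [0.8, -0.4, -1.4]
width: -0.1
gripper_force: 0.0
clock: 1.82
eef_pos: [488.9, -179.4, 147.6]
tool_rot: [-3.139, 0.009, -0.112]
force: [-1.1, -0.2, 0.6]
width: -0.1
gripper_force: 0.0
[ 488.88634221 -179.39874382  147.62850152] [-179.85447318    0.54398374   -6.41688607] [-1.14275304 -0.16079225  0.63716927] [ 31.06895346 -51.20673578 107.4687732 ]
392.0227263132181 313.74803308525827 240.09922580491207 [[-9.28270412e-04  9.61928168e-01  2.73300821e-01  6.94496301e+01]
 [ 9.99999018e-01  6.06068628e-04  1.26335155e-03  8.56513095e-02]
 [ 1.04961439e-03  2.73301725e-01 -9.61927786e-01 -1.41991831e+02]
 [ 0.00000000e+00  0.00000000e+00  0.00000000e+00  1.00000000e+00]]
```

View pics/w1.png

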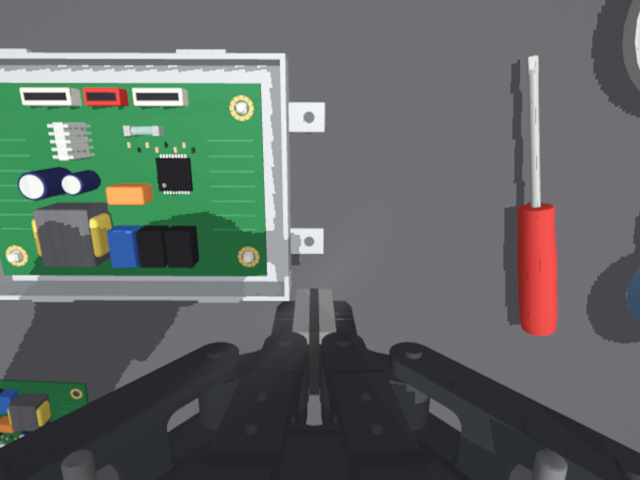

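The wrist view shows the right-end heads at (241,108) and (249,257), with the fingers shut and still off the box to its right. I'll use these heads to refine the end point.

```bash
cat >> h.py <<'E'
def wp(s,im):
    from scipy.spatial.transform import Rotation as R
    T=np.eye(4);T[:3,:3]=R.from_euler("xyz",s["tool_rot"]).as_matrix();T[:3,3]=s["eef_pos"];return T@im["T_tool_cam"]
E
python3 - <<'E'
from cell import ctrl; from h import *; from scipy.spatial.transform import Rotation as R
s=ctrl.read_state();im=ctrl.get_image("wrist")
P=wp(s,im); print(s["eef_pos"],np.degrees(s["tool_rot"]))
a,b,c=[ray(im,p,27,P) for p in((241,108),(249,257),(16,256))]; print(a,b,c,np.linalg.norm(a-b),np.linalg.norm(c-b))
E
```

```text
[ 489.44094075 -181.52765578  150.0018818 ] [-179.93961099    0.3888483    -6.57697905]
[ 575.69200821 -144.27757361   27.        ] [ 475.68554269 -133.12567831   27.        ] [495.48697067  31.71438965  27.        ] 100.62632813539905 166.02513230146894
```

```bash
python3 -m handwheel '[[[0,0,0],[0.0150,-0.0265,0],1],[[0,0,0],[0.0150,-0.0265,0],1],[[0,0,0],[0,0,0.035],1],[[0,0,0],[0,0,0.035],1],[[0,0,0],[0,0,0.03],1]]';python3 -m handwheel '[[[0,0,0],[0,0,0],1],[[0,0,0],[0,0,0],1],[[0,0,0],[0,0,0],1]]'
```

```text
clock: 2.33
eef_pos: [529.4, -134.8, 53.4]
tool_rot: [3.141, -0.005, -0.117]
force: [-0.3, -0.1, -0.2]
width: 0.0
gripper_force: 0.0
clock: 2.58
eef_pos: [529.1, -135.0, 54.7]
tool_rot: [3.141, -0.004, -0.118]
force: [0.3, -0.0, 0.2]
width: -0.5
gripper_force: 0.0
```

```bash
python3 -m handwheel '[[[0,0,0],[-0.004,-0.0022,0],1],[[0,0,0],[0,0,0.012],1],[[0,0,0],[0,0,0.010],1],[[0,0,0],[0,0,0],1],[[0,0,0],[0,0,0],1]]';python3 - <<'E'
from cell import ctrl; import cv2
print(ctrl.read_state()["eef_pos"])
cv2.imwrite("pics/w2.png",ctrl.get_image("wrist")["pixels"][:,:,::-1])
E
```

```text
clock: 3.0
eef_pos: [523.3, -130.7, 29.6]
tool_rot: [-3.141, 0.001, -0.116]
force: [-1.0, -0.1, -0.0]
width: -0.3
gripper_force: 0.0
[ 523.27703705 -130.74162147   29.62631078]
```

View pics/w2.png

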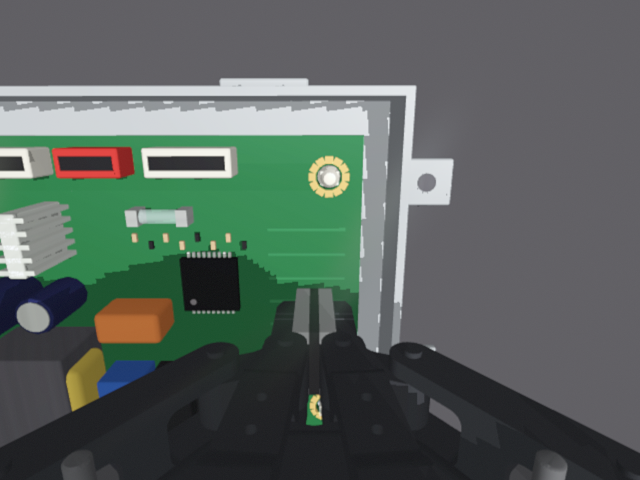

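Fingertips are on the bare strip at about (314,300), between heads (329,177) and (317,407) and clear of the parts.

```bash
python3 -m handwheel '[[[0,0,0],[0.0015,0,0.001],1],[[0,0,0],[0,0,0.0015],1],[[0,0,0],[0,0,0.001],1],[[0,0,0],[0,0,0.001],1],[[0,0,0],[0,0,0],1]]'
```

```text
clock: 3.47
eef_pos: [525.5, -131.1, 25.8]
tool_rot: [-3.142, -0.0, -0.116]
force: [0.6, 0.5, 1.6]
width: 0.1
gripper_force: 0.5
```

```bash
python3 -m handwheel '[[[0,0,0],[0,0,0.001],1],[[0,0,0],[0,0,0.001],1],[[0,0,0],[0,0,0],1]]'
```

```text
clock: 3.72
eef_pos: [525.6, -131.1, 24.2]
tool_rot: [3.142, -0.001, -0.116]
force: [-1.3, -0.2, 4.2]
width: 0.2
gripper_force: 2.2
```

```bash
python3 -m handwheel '[[[0,0,0],[0,0,0.001],1],[[0,0,0],[0,0,0.001],1],[[0,0,0],[0,0,0],1]]'; python3 -m handwheel '[[[0,0,0],[0,0,0.001],1],[[0,0,0],[0,0,0.001],1],[[0,0,0],[0,0,0],1]]'
```

```text
clock: 3.97
eef_pos: [525.6, -131.1, 21.9]
tool_rot: [3.142, -0.001, -0.116]
force: [-0.6, -0.2, 2.8]
width: 0.0
gripper_force: 1.1
clock: 4.22
eef_pos: [525.0, -131.0, 19.3]
tool_rot: [-3.142, 0.001, -0.116]
force: [0.9, -0.1, 0.3]
width: -0.1
gripper_force: 0.0
```

```bash
python3 -m handwheel '[[[0,0,0],[0,0,0.001],1],[[0,0,0],[0,0,0.001],1],[[0,0,0],[0,0,0],1]]'
python3 - <<'E'
from cell import ctrl; import cv2
print(ctrl.read_state()["eef_pos"])
cv2.imwrite("pics/w3.png",ctrl.get_image("wrist")["pixels"][:,:,::-1])
E
```

```text
clock: 4.47
eef_pos: [525.2, -131.0, 18.6]
tool_rot: [-3.141, 0.0, -0.116]
force: [-2.5, 0.2, 11.3]
width: -0.0
gripper_force: 5.6
[ 525.17739986 -131.0217799    18.58248669]
```

View pics/w3.png

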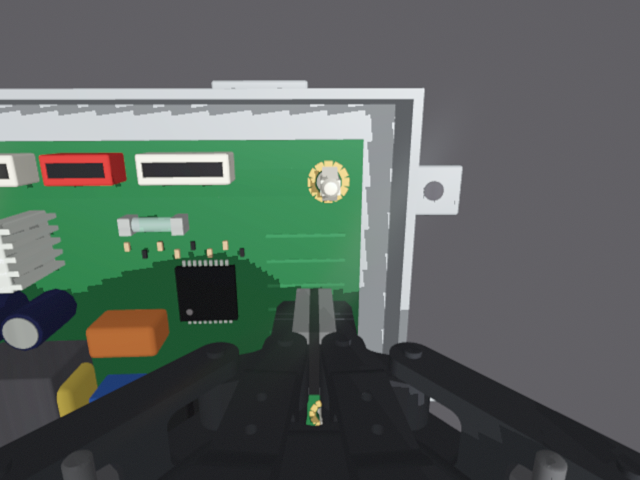

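The head at (329,182) now stands well out of its hole with its barbs above the board. I'll press a little more to check that it is on the shoulder.

```bash
python3 -m handwheel '[[[0,0,0],[0,0,0.0008],1],[[0,0,0],[0,0,0],1],[[0,0,0],[0,0,0],1]]'
```

```text
clock: 4.77
eef_pos: [525.2, -131.0, 18.5]
tool_rot: [-3.141, -0.0, -0.116]
force: [-4.1, 1.3, 18.1]
width: 0.2
gripper_force: 8.9
```

Rigid: force rose 7 N for 0.1 mm, so the right end is home. Next I lift and cross to the other end.

```bash
python3 -m handwheel '[[[0,0,0],[0,0,-0.02],1],[[0,0,0],[0,0,-0.03],1],[[0,0,0],[0,0,-0.03],1],[[0,0,0],[0,-0.038,0],1],[[0,0,0],[0,-0.038,0],1]]'; python3 -m handwheel '[[[0,0,0],[0,-0.038,0],1],[[0,0,0],[0,-0.038,0],1],[[0,0,0],[0,0,0],1],[[0,0,0],[0,0,0],1],[[0,0,0],[0,0,0],1]]'
python3 - <<'E'
from cell import ctrl; from h import *; import cv2
s=ctrl.read_state();im=ctrl.get_image("wrist");print(s["eef_pos"],np.degrees(s["tool_rot"]));np.savez("w4",P=wp(s,im))
cv2.imwrite("pics/w4.png",im["pixels"][:,:,::-1])
E
```

```text
clock: 5.18
eef_pos: [535.6, -58.0, 98.9]
tool_rot: [3.14, -0.005, -0.123]
force: [1.3, 0.7, -0.5]
width: 0.4
gripper_force: 0.0
clock: 5.6
eef_pos: [542.6, 19.4, 96.7]
tool_rot: [3.141, 0.001, -0.116]
force: [0.3, -0.3, -0.4]
width: 0.0
gripper_force: 0.0
[542.60205708  19.40499044  96.66073613] [ 1.79943676e+02  3.05977884e-02 -6.63022126e+00]
```

View pics/w4.png

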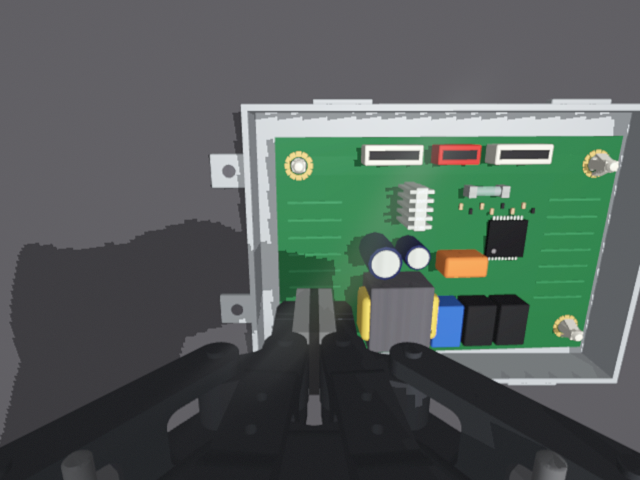

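Both right-end heads at (598,164) and (570,328) stand out, barbs above the board. The left-end heads (299,166) are still low, and the fingers are over the left strip with the transformer to the right.

```bash
python3 -m handwheel '[[[0,0,0],[0,-0.0025,0.02],1],[[0,0,0],[0,0,0.02],1],[[0,0,0],[0,0,0.02],1],[[0,0,0],[0,0,0.003],1],[[0,0,0],[0,0,0],1]]'; python3 -m handwheel '[[[0,0,0],[0,0,0],1],[[0,0,0],[0,0,0],1]]'
```

```text
clock: 6.07
eef_pos: [542.0, 20.4, 32.9]
tool_rot: [3.14, 0.003, -0.119]
force: [0.4, 0.2, 0.6]
width: 0.1
gripper_force: 0.0
clock: 6.23
eef_pos: [544.1, 21.6, 35.0]
tool_rot: [-3.142, -0.002, -0.117]
force: [0.3, -0.7, 0.4]
width: -0.3
gripper_force: 0.0
```

```bash
python3 -m handwheel '[[[0,0,0],[-0.001,0,0.003],1],[[0,0,0],[0,0,0.003],1],[[0,0,0],[0,0,0.001],1],[[0,0,0],[0,0,0.001],1],[[0,0,0],[0,0,0],1]]'; python3 -m handwheel '[[[0,0,0],[0,0,0.001],1],[[0,0,0],[0,0,0.001],1],[[0,0,0],[0,0,0],1]]'
```

```text
clock: 6.65
eef_pos: [542.3, 22.6, 25.9]
tool_rot: [-3.142, -0.0, -0.116]
force: [-0.5, -0.6, 0.1]
width: 0.4
gripper_force: 0.1
clock: 6.9
eef_pos: [542.5, 22.6, 24.3]
tool_rot: [-3.141, -0.001, -0.116]
force: [-0.5, 0.7, 2.6]
width: -0.1
gripper_force: 1.8
```

```bash
python3 -m handwheel '[[[0,0,0],[0,0,0.001],1],[[0,0,0],[0,0,0.001],1],[[0,0,0],[0,0,0],1]]'; python3 -m handwheel '[[[0,0,0],[0,0,0.001],1],[[0,0,0],[0,0,0.001],1],[[0,0,0],[0,0,0],1]]'
```

```text
clock: 7.15
eef_pos: [542.4, 22.6, 22.1]
tool_rot: [-3.141, -0.0, -0.116]
force: [0.1, -0.9, -0.0]
width: -0.3
gripper_force: 0.1
clock: 7.4
eef_pos: [542.1, 22.5, 19.6]
tool_rot: [3.142, 0.0, -0.116]
force: [0.4, 0.6, 0.1]
width: -0.2
gripper_force: 0.0
```

```bash
python3 -m handwheel '[[[0,0,0],[0,0,0.001],1],[[0,0,0],[0,0,0.001],1],[[0,0,0],[0,0,0],1]]'; python3 -m handwheel '[[[0,0,0],[0,0,0.001],1],[[0,0,0],[0,0,0],1],[[0,0,0],[0,0,0],1]]'
```

```text
clock: 7.65
eef_pos: [542.1, 22.4, 18.1]
tool_rot: [3.142, 0.0, -0.116]
force: [-1.6, -0.1, 3.7]
width: -0.2
gripper_force: 2.1
clock: 7.9
eef_pos: [542.2, 22.4, 18.0]
tool_rot: [-3.141, -0.0, -0.116]
force: [-3.0, 0.1, 12.6]
width: 0.3
gripper_force: 6.5
```

```bash
python3 -m handwheel '[[[0,0,0],[0,0,0.001],1],[[0,0,0],[0,0,0],1],[[0,0,0],[0,0,0],1]]'; python3 -m handwheel '[[[0,0,0],[0,0,-0.02],1],[[0,0,0],[0,0,-0.03],1],[[0,0,0],[0,0,-0.03],1],[[0,0,0],[0,0.038,0],1],[[0,0,0],[0,0.038,0],1]]'; python3 -m handwheel '[[[0,0,0],[0,0.038,0],1],[[0,0,0],[0,0.041,0],1],[[0,0,0],[0,0,0],1],[[0,0,0],[0,0,0],1],[[0,0,0],[0,0,0],1]]'
python3 - <<'E'
from cell import ctrl; import cv2
print(ctrl.read_state()["eef_pos"])
cv2.imwrite("pics/w5.png",ctrl.get_image("wrist")["pixels"][:,:,::-1])
E
```

```text
clock: 8.15
eef_pos: [542.2, 22.4, 17.9]
tool_rot: [-3.141, -0.0, -0.116]
force: [-4.6, 1.2, 21.6]
width: 0.0
gripper_force: 11.0
clock: 8.57
eef_pos: [535.5, -50.6, 97.7]
tool_rot: [-3.14, -0.005, -0.109]
force: [0.0, -0.7, -0.8]
width: 0.0
gripper_force: 0.0
clock: 8.98
eef_pos: [524.1, -131.3, 95.7]
tool_rot: [-3.141, 0.0, -0.117]
force: [0.8, -1.0, -0.8]
width: -0.0
gripper_force: 0.0
[ 524.07079269 -131.27110729   95.68882264]
```

View pics/w5.png

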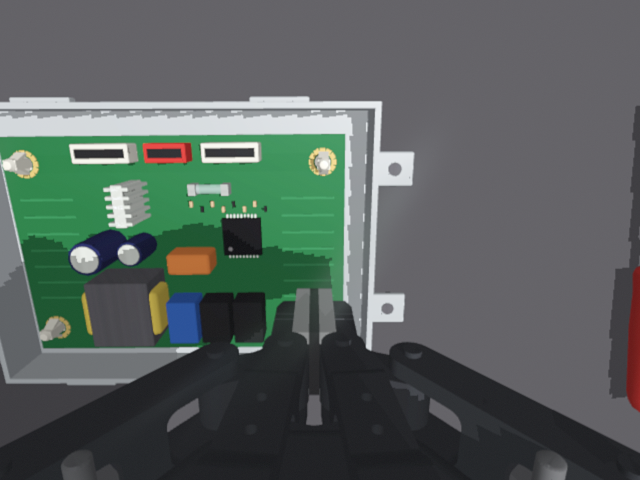

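Both left heads at (22,164) and (57,328) are through. The right end stopped at 18.5 mm against 18.0 mm on the left, so I'll press it once more to be sure it is flush.

```bash
python3 -m handwheel '[[[0,0,0],[0.001,0,0.02],1],[[0,0,0],[0,0,0.02],1],[[0,0,0],[0,0,0.02],1],[[0,0,0],[0,0,0.008],1],[[0,0,0],[0,0,0],1]]'; python3 -m handwheel '[[[0,0,0],[0,0,0.002],1],[[0,0,0],[0,0,0.002],1],[[0,0,0],[0,0,0.001],1],[[0,0,0],[0,0,0],1]]'
```

```text
clock: 9.45
eef_pos: [524.1, -129.4, 26.1]
tool_rot: [-3.14, 0.004, -0.113]
force: [-0.4, -0.0, 0.5]
width: 0.3
gripper_force: 0.0
clock: 9.78
eef_pos: [525.7, -131.5, 23.5]
tool_rot: [3.142, -0.001, -0.116]
force: [-0.7, -0.0, 0.4]
width: 0.0
gripper_force: 0.0
```

```bash
python3 -m handwheel '[[[0,0,0],[0,0,0.002],1],[[0,0,0],[0,0,0.0015],1],[[0,0,0],[0,0,0.001],1],[[0,0,0],[0,0,0],1],[[0,0,0],[0,0,0],1]]'; python3 -m handwheel '[[[0,0,0],[0,0,0.001],1],[[0,0,0],[0,0,0.001],1],[[0,0,0],[0,0,0],1]]'
```

```text
clock: 10.2
eef_pos: [525.2, -131.6, 18.4]
tool_rot: [-3.142, 0.0, -0.116]
force: [0.0, -0.1, 0.4]
width: -0.0
gripper_force: 0.0
clock: 10.45
eef_pos: [525.4, -131.7, 18.0]
tool_rot: [-3.141, -0.001, -0.116]
force: [-3.8, 0.6, 14.9]
width: -0.0
gripper_force: 7.7
```

Both ends are rigid at z = 18.0 mm, which is home. I'll lift clear and hand in.

```bash
python3 -m handwheel '[[[0,0,0],[0,0,-0.02],1],[[0,0,0],[0,0,-0.035],1],[[0,0,0],[0,0,-0.035],1],[[0,0,0],[0,0,-0.02],1],[[0,0,0],[0,0,0],1]]'; python3 -m handwheel '[[[0,0,0],[0,0,0],1],[[0,0,0],[0,0,0],1],[[0,0,0],[0,0,0],1]]'; python3 -c "
from cell import ctrl
print(ctrl.finish_job())"
```

```text
clock: 10.87
eef_pos: [528.2, -132.4, 130.8]
tool_rot: [3.141, -0.008, -0.116]
force: [0.5, -0.0, -0.4]
width: 0.1
gripper_force: 0.0
clock: 11.12
eef_pos: [524.3, -131.2, 125.2]
tool_rot: [-3.141, 0.003, -0.116]
force: [-0.6, -0.2, 0.4]
width: -0.3
gripper_force: 0.0
the job is handed in; nothing more can be done
None
```

The board is pressed home: each end was pushed at its middle on the bare strip and stopped rigid at 18.0 mm, the highest force I read was about 22 N, and I handed the job in at 11 s with the arm clear; no verdict came back.

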